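# Tip the tall marble weight over the board's edge onto the blotting paper

### The arm

A 6-joint arm with a two-finger parallel gripper is mounted at the origin on the work surface. World frame = base frame: x ahead of the robot, y to its left, z up, the work surface at z = 0. Lengths are in m, angles in rad, forces in N, time in s.
With the tool pointing down it reaches from about 0.375 to 0.9 m from the base axis. Payload 3.1 kg.
Tool frame: the origin (TCP) lies midway between the tips of the shut fingers; the grasp point (between the pads) lies 19 mm behind it (robot.grip_depth is the distance from the TCP to the grasp point, in m); z points along the fingers, y is the direction in which the jaws open and shut (so a half turn about z gives the same grasp; the last joint's range is limited). The gripper opens to 87 mm and grips with 3 to 60 N. Pads are 19 mm wide; open, the fingers measure 117 mm over their backs; the gripper's body (75 mm by 190 mm) begins 51 mm behind the grasp point.
Start: joints at [-0.178, 0.527, 1.433, -0, 1.181, -0.178], TCP at [0.625, 0, 0.223] pointing down, gripper open.
Joint ranges: [-3.08, 3.08], [-0.75, 2.2], [0.22, 2.44], [-1.43, 4.57], [0, 2.65], [-2.85, 2.85]. Speed limits (rad/s): [2.79, 2.79, 3.14, 3.14, 3.14, 3.14].

### API

Orientations are given as a unit quaternion [x, y, z, w].
In Python, from rig import robot gives the robot as it stands.
- The arm moves only by the tool carry_out, never from a script. Its arguments are lists of equal length, an entry for each row: "dr": the turn, a rotation vector about the world's x, y, z in rad, a list of three; "translation": the shift along the world's x, y, z in cm, a list of three; "grip": the opening, from 0 (shut) to 1 (fully open). A call has 1 to 20 rows; each row is the pose to reach, as a shift and turn from the pose commanded when the call began; what a row does not reach only later rows make up. A row lasts 1/12 s, in which the tool goes at most 41.7 mm and 7.16 degrees, less where a joint would pass 70% of its speed; a pose out of reach is approached as far as the arm can. A call with a gripper value outside its range is refused whole. The fingers move at their own pace and stop on an object; "newtons" is the grip in N (left out, the last holds). Time passes only in rows, so rows that repeat a pose let the fingers close. It gives the time, the measured TCP pose, the force and the opening at its end, in the units of the state.
- robot.get_obs(): the state, without advancing time (a new reading comes with each control period).
- robot.camera(name): name is "scene" or "side" or "wrist"; returns a dict with "color" (420x560x3 uint8, blue, green, red), "camera_matrix" (3x3 intrinsics, pixels), "T" (4x4, takes a point from camera to world coordinates). Camera axes: x right, y down, z forward; pixel columns grow to the right and rows downward; lengths in m; the calibration is good to about 2 mm. A picture is of the moment at which its call begins. There is no depth.
- robot.hand_in(): hands the job in, once; it reports no verdict.
The state is a dict: "time": time; "q": joint angles; "joint_velocities": joint speeds; "joint_torque": joint torques, N m; "position": TCP position; "tool_rot": TCP orientation; "ft_force": force on the tool from outside, world axes, zero at the start; "moment": the same for the moment, N m; "grip_width": finger opening in m.
Only numpy, scipy, OpenCV 4.12 (cv2) and the standard library are available. Lean on these libraries where they do the work, as an engineer would, in place of code of your own. Each camera call takes 0.05 s, during which the arm holds its last target. There are 200 camera calls.

### The job

In the conservation studio a mend under the square of white blotting paper has to be pressed. Push the tall square-cornered marble weight, which stands on the table against the near edge of the felt-covered board, so that it pivots over that edge and comes to lie on its side across the blotting paper, pointing straight away from the edge, with its foot still at the edge. Tip it, do not pick it up, and leave the round column weight and the low slab weight beside it standing where they are.

Things in the scene. Friction and masses are not known exactly. Their poses are not given: they have to be found in the camera images.
- weight: Tall marble block, 50 (x) x 60 (y) x 110 mm (z), 0.7-0.97 kg, loose, upright on the table, among three weights in a row along the board's edge, 140 mm apart, in any order. Origin: centre of its foot; z up its length; x square to the edge, toward it, which is 2 mm off its +x face. 2-4 N near the top along +x turns it over; past 30 degrees it falls by itself; lying, its upper side is 60 mm above the table.
- blotter: White blotting paper, 80 x 80 mm, under 1 mm thin, flat on the board straight ahead of the tall weight. Origin: its centre, 10 mm above the table. x points away from the board's near edge, which lies 45 mm from the origin along -x; y runs along the edge. The board: fixed, grey felt, 10 mm thick, 460 mm along the edge, 240 mm deep. Once tipped, the weight's foot overhangs the edge by 10-30 mm.
- column: Bystander: round marble column weight, 50 mm diameter, 110 mm tall, loose, standing on the table at the same board edge. Origin: centre of its underside, z up. Leave it standing.
- slab: Bystander: low marble slab weight, 50 (x) x 70 (y) x 40 mm high, with a 24 mm high, 22 mm wide steel knob on top, loose, on the table at the same board edge. Origin: centre of its underside, z up. Leave it.
Mind the look-alikes: they are no part of the job. What is shaped like the weight but blue or brown is not meant.

How it is judged:
By the outcome, as a careful person would: the job done as asked, in the order asked, and still so for the second after the job is handed in, with the robot touching nothing.
It also fails if it takes over 29 s, if anything falls off the work surface, if the arm or the gripper's body presses on something with over 40 N, if the wrist force passes 120 N, or if a joint passes its speed limit or range.

## Working session

There is one attempt and no reset: what is moved stays moved. The work goes in short steps, Python scripts to look and compute and a tool call to move; the robot and the scene stay as the last step left them, time stands still between calls to the robot, and variables do not carry over. Pictures are saved under pics/ and viewed, about 8 in all and at most 12, crops included, and the job is handed in when it is done.

Besides the shell and the picture viewer there is one more tool, called after ">>>" as a command line: name --argument value ..., lists and objects as JSON in quotes. carry_out: Moves the arm, as the interface text tells. Its arguments: {"type":"object","properties":{"dr":{"type":"array"},"translation":{"type":"array"},"grip":{"type":"array"},"newtons":{"type":"number"}},"required":["dr","translation","grip"]}

```bash
mkdir -p pics; cat > h.py <<'E'
import numpy as np, cv2
from rig import robot
def ray(c,px,z):
    K,T=c["camera_matrix"],c["T"]
    d=T[:3,:3]@np.linalg.solve(K,[px[0],px[1],1.]); o=T[:3,3]
    return o+d*(z-o[2])/d[2]
def proj(c,p):
    T=np.linalg.inv(c["T"]); q=T[:3,:3]@np.array(p,float)+T[:3,3]; q=c["camera_matrix"]@q
    return q[:2]/q[2]
E
python3 - <<'E'
from h import *
a=robot.camera("scene");b=robot.camera("side")
cv2.imwrite("pics/a.png",a["color"]);cv2.imwrite("pics/b.png",b["color"])
import pickle;pickle.dump((a,b),open("ab.pkl","wb"))
for c in(a,b):print(c["T"].round(3))
print(robot.get_obs())
E
```

```text
[[-0.525  0.506 -0.684  1.159]
 [ 0.851  0.291 -0.438  0.35 ]
 [-0.022 -0.812 -0.583  0.539]
 [ 0.     0.     0.     1.   ]]
[[ 0.971 -0.165  0.175  0.405]
 [-0.24  -0.661  0.711 -0.661]
 [-0.002 -0.732 -0.681  0.663]
 [ 0.     0.     0.     1.   ]]
{'time': 0.1, 'q': array([-1.78491758e-01,  5.28390151e-01,  1.43379651e+00, -2.03868560e-05,
        1.18137038e+00, -1.78497004e-01]), 'joint_velocities': array([-0.00023289, -0.00087345, -0.00382884, -0.00088112,  0.00026692,
       -0.00107814]), 'joint_torque': array([-3.02360622e-04, -4.40987206e+01, -1.77151054e+01,  6.34850166e-02,
        5.34114777e-02, -3.85449334e-05]), 'position': array([6.24335213e-01, 1.48695961e-04, 2.21651954e-01]), 'tool_rot': array([ 7.07101843e-01,  7.07111038e-01, -5.67916397e-04, -8.01417964e-04]), 'ft_force': array([-0.61743207, -0.96850162,  0.65356368]), 'moment': array([-0.01693988, -0.03979195,  0.04681504]), 'grip_width': 0.086813467636432}
```

View pics/a.png

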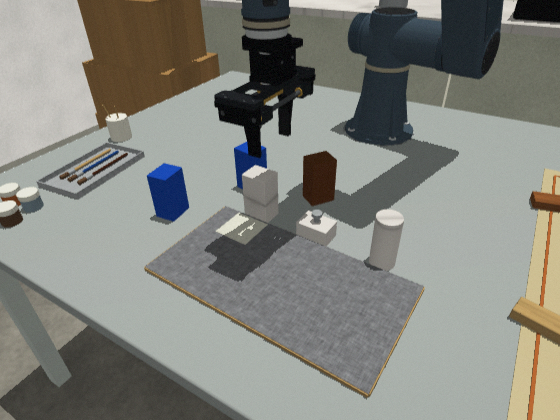

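View pics/b.png

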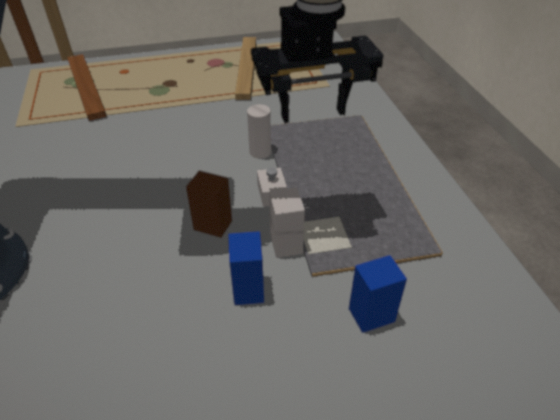

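Scene view: the tall marble weight is at about (260,192), the slab at (317,228) and the column at (386,240). The blotter is at (240,228), and the board corners are near (148,268), (366,370) and (421,290). Next I'll zoom in for accurate corners.

```bash
python3 - <<'E'
from h import *
import pickle
a,b=pickle.load(open("ab.pkl","rb"))
A=a["color"][140:270,200:330];B=b["color"][180:280,240:370]
im=np.zeros((600,800,3),np.uint8)
im[:520,:]=0
x=cv2.resize(A,(400,400),interpolation=cv2.INTER_CUBIC);y=cv2.resize(B,(400,308),interpolation=cv2.INTER_CUBIC)
im[:400,:400]=x;im[:308,400:]=np.clip(y*1.4,0,255)
cv2.imwrite("pics/c.png",im)
for n,p in dict(fl=(148,268),fr=(366,371),nr=(421,290),nl=(228,211)).items():print("A",n,ray(a,p,.01).round(3))
for n,p in dict(nl=(312,272),fl=(439,254),fr=(362,116)).items():print("B",n,ray(b,p,.01).round(3))
# white things
for n,c in(("A",a),("B",b)):
    hsv=cv2.cvtColor(c["color"],cv2.COLOR_BGR2HSV);print(n,[hsv[r,q].tolist() for q,r in(((240,228),(260,180),(262,208),(275,290)) if n=="A" else ((330,243),(288,208),(290,240),(340,160)))])
E
```

```text
A fl [ 0.824 -0.158  0.01 ]
A fr [0.815 0.276 0.01 ]
A nr [0.619 0.301 0.01 ]
A nl [ 0.6   -0.138  0.01 ]
B nl [ 0.586 -0.156  0.01 ]
B fl [ 0.816 -0.171  0.01 ]
B fr [0.845 0.283 0.01 ]
A [[38, 22, 126], [26, 15, 123], [18, 11, 121], [98, 8, 133]]
B [[22, 23, 166], [12, 20, 165], [13, 20, 90], [165, 5, 97]]
```

View pics/c.png

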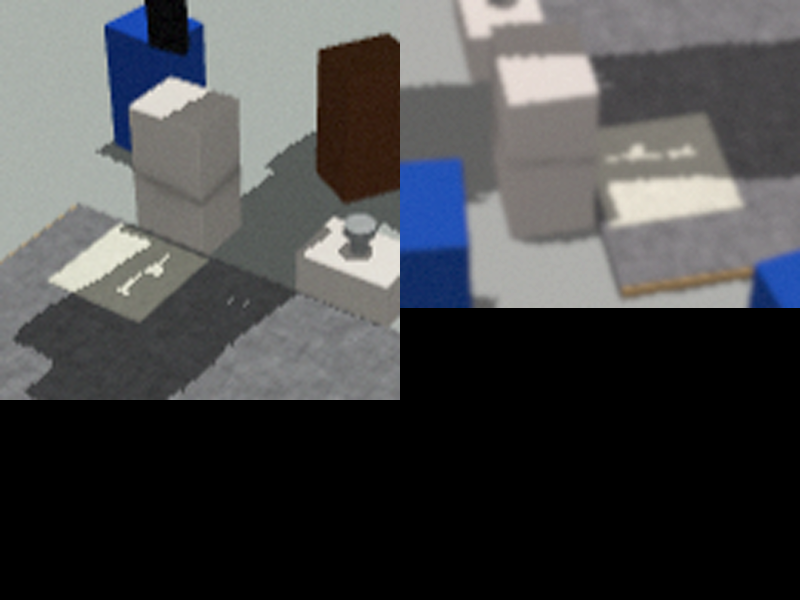

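Zoomed: in the scene crop the weight's top corners are (130,110), (172,77), (240,97), (200,125), and the blotter's are (48,282), (140,322), (208,262). In the side crop the weight's top corners are (497,57), (587,52), (600,95), (503,105), and the blotter's far corners are (707,114), (743,207).

```bash
python3 - <<'E'
from h import *
import pickle
a,b=pickle.load(open("ab.pkl","rb"))
s=130/400
A=lambda u,v,z:ray(a,(200+u*s-.35,140+v*s-.35),z)[:2].round(4)
B=lambda u,v,z:ray(b,(240+(u-400)*s-.35,180+v*s-.35),z)[:2].round(4)
ta=[A(*p,.11) for p in((130,110),(172,77),(240,97),(200,125))]
tb=[B(*p,.11) for p in((497,57),(587,52),(600,95),(503,105))]
print("topA",ta,np.mean(ta,0));print("topB",tb,np.mean(tb,0))
print("blotA",[A(*p,.01) for p in((115,222),(48,282),(140,322),(208,262))])
print("blotB",[B(*p,.01) for p in((600,130),(707,114),(743,207),(612,225))])
print("boardcornerA",A(80,205,.01),"B",B(622,287,.01))
print("slab base corner A",A(380,325,0),A(297,262,.0))
for p in((148,268),(366,371),(421,290)):print(ray(a,p,.01)[:2])
for p in((312,272),(439,254),(362,116)):print(ray(b,p,.01)[:2])
print("column base/ top", ray(a,(390,217),.11),ray(b,(259,112),.11))
c=robot.camera("wrist");cv2.imwrite("pics/d.png",c["color"]);pickle.dump(c,open("w.pkl","wb"));print(c["T"].round(3))
E
```

```text
topA [array([ 0.5891, -0.0982]), array([ 0.5371, -0.0988]), array([ 0.5372, -0.0421]), array([ 0.5817, -0.046 ])] [ 0.561275 -0.071275]
topB [array([ 0.5369, -0.0633]), array([ 0.586 , -0.0713]), array([ 0.5834, -0.1062]), array([ 0.5313, -0.1011])] [ 0.5594   -0.085475]
blotA [array([ 0.592 , -0.1185]), array([ 0.672 , -0.1169]), array([ 0.6745, -0.0375]), array([ 0.5978, -0.0335])]
blotB [array([ 0.6071, -0.0358]), array([ 0.6757, -0.0384]), array([ 0.6706, -0.1175]), array([ 0.5923, -0.1124])]
boardcornerA [ 0.5876 -0.1542] B [ 0.5848 -0.1577]
slab base corner A [0.5871 0.0953] [0.5554 0.0142]
[ 0.82430572 -0.15784904]
[0.81498239 0.275953  ]
[0.61882036 0.30075492]
[ 0.58566582 -0.15588882]
[ 0.81603383 -0.17106708]
[0.84479037 0.28332692]
column base/ top [0.57565637 0.21559855 0.11      ] [0.5735143  0.20539448 0.11      ]
[[ 1.     0.001 -0.003  0.624]
 [ 0.001 -0.968 -0.251  0.068]
 [-0.003  0.251 -0.968  0.386]
 [ 0.     0.     0.     1.   ]]
```

View pics/d.png

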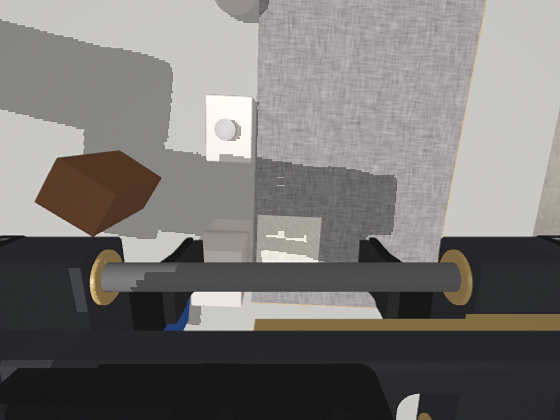

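The wrist view shows the weight around (222,265), with the blotter at (289,240) right beside it. The board edge runs from about (258,95) to (253,300).

```bash
python3 - <<'E'
from h import *
import pickle
c=pickle.load(open("w.pkl","rb"))
for p in((258,5),(256.5,95),(254,230),(252.5,300),(382,307),(486,0)):print("edge",p,ray(c,p,.01)[:2].round(4))
for p in((258,216),(321,217)):print("blot",ray(c,p,.01)[:2].round(4))
for p in((207,95),(252,97),(251,161),(206,160)):print("slabtop",ray(c,p,.04)[:2].round(4))
for p in((192,305),(243,306),(247,232),(203,232)):print("wtop",ray(c,p,.11)[:2].round(4))
print("colTop?",ray(c,(268,5),.0)[:2])
# horizontal profile for the edge at several rows
g=cv2.cvtColor(c["color"],cv2.COLOR_BGR2GRAY).astype(int)
P=[]
for r in (40,60,80,180,200,210):
    d=np.abs(np.diff(cv2.blur(c["color"],(1,5))[r].astype(int).sum(1)))[245:268];x=245+d.argmax()+.5;P.append(ray(c,(x,r),.01)[:2]);print(r,x,P[-1].round(4))
P=np.array(P);k=np.polyfit(P[:,1],P[:,0],1);print(k,np.degrees(np.arctan(-k[0])),"edge x at y=-.075",np.polyval(k,-.075))
E
```

```text
edge (258, 5) [0.5987 0.1984]
edge (256.5, 95) [0.5954 0.1075]
edge (254, 230) [ 0.5891 -0.0548]
edge (252.5, 300) [ 0.585  -0.1546]
edge (382, 307) [ 0.7615 -0.1649]
edge (486, 0) [0.8418 0.203 ]
blot [ 0.5946 -0.0363]
blot [ 0.6741 -0.0374]
slabtop [0.5455 0.1044]
slabtop [0.5929 0.1024]
slabtop [0.5903 0.0354]
slabtop [0.5404 0.0365]
wtop [ 0.5347 -0.1011]
wtop [ 0.5858 -0.1021]
wtop [ 0.5919 -0.0241]
wtop [ 0.5505 -0.0242]
colTop? [0.60904237 0.20184194]
40 257.5 [0.5976 0.1645]
60 257.5 [0.5972 0.1443]
80 256.5 [0.5957 0.1235]
180 254.5 [0.5911 0.0095]
200 253.5 [ 0.5893 -0.0156]
210 253.5 [ 0.5891 -0.0284]
[0.0451742  0.59033246] -2.586532752225547 edge x at y=-.075 0.5869443943137913
```

```bash
python3 - <<'E'
from h import *
import pickle
a,b=pickle.load(open("ab.pkl","rb"))
m=cv2.inRange(cv2.cvtColor(b["color"],cv2.COLOR_BGR2HSV),(105,150,40),(130,255,255))
for k in cv2.findContours(m,0,2)[0]:
    if cv2.contourArea(k)>200:
        print(cv2.boundingRect(k));x,y,w,h=cv2.boundingRect(k)
        print("top c",ray(b,(x+w/2,y+10),.11)[:2].round(3),"base",ray(b,(x+w/2,y+h-1),0)[:2].round(3))
for p in((230,238),(259,234),(263,250),(232,258)):print(ray(b,p,.11)[:2].round(3))
E
```

```text
(350, 256, 56, 75)
top c [ 0.655 -0.246] base [ 0.655 -0.285]
(229, 232, 34, 72)
top c [ 0.476 -0.152] base [ 0.465 -0.185]
[ 0.454 -0.138]
[ 0.499 -0.14 ]
[ 0.498 -0.174]
[ 0.45  -0.179]
```

>>> carry_out --dr '[[0, 0, 0.125], [0, 0, 0.25], [0, 0, 0.375], [0, 0, 0.5], [0, 0, 0.625], [0, 0, 0.75], [0, 0, 0.875], [0, 0, 1.0], [0, 0, 1.125], [0, 0, 1.25], [0, 0, 1.375], [0, 0, 1.5], [0, 0, 1.525], [0, 0, 1.525]]' --translation '[[-1, -0.6, 0], [-2, -1.2, 0], [-3, -1.8, 0], [-4, -2.4, 0], [-5, -3, 0], [-6, -3.6, 0], [-7, -4.2, 0], [-8, -4.8, 0], [-9, -5.4, 0], [-10, -6, 0], [-11, -6.6, 0], [-12, -7, 0], [-12, -7, 0], [-12, -7, 0]]' --grip '[0.35, 0.35, 0.35, 0.35, 0.35, 0.35, 0.35, 0.35, 0.35, 0.35, 0.35, 0.35, 0.35, 0.35]'

```text
time: 1.32
position: [0.5048, -0.07, 0.2225]
tool_rot: [0.024, 1.0, 0.0, -0.0]
ft_force: [-0.9, 0.2, -0.3]
grip_width: 0.0307
```

>>> carry_out --dr '[[0, 0, 0], [0, 0, 0], [0, 0, 0], [0, 0, 0], [0, 0, 0], [0, 0, 0], [0, 0, 0], [0, 0, 0]]' --translation '[[0, 0, -2.5], [0, 0, -5], [0, 0, -7.5], [0, 0, -10], [0, 0, -12], [0, 0, -13.5], [0, 0, -13.5], [0.5, 0, -13.5]]' --grip '[0.35, 0.35, 0.35, 0.35, 0.35, 0.35, 0.35, 0.35]'

```text
time: 1.98
position: [0.5092, -0.0693, 0.0867]
tool_rot: [0.024, 1.0, 0.001, -0.002]
ft_force: [-0.8, -0.4, -0.4]
grip_width: 0.0302
```

```bash
python3 - <<'E'
from h import *
a=robot.camera("wrist");b=robot.camera("side")
cv2.imwrite("pics/e.png",np.hstack([cv2.resize(a["color"],(400,300)),cv2.resize(b["color"][150:300,200:400],(400,300))]))
print(robot.get_obs()["ft_force"],robot.get_obs()["position"])
E
```

```text
[ 0.05270488 -0.51751035  0.49444912] [ 0.51234684 -0.07037897  0.0884307 ]
```

View pics/e.png

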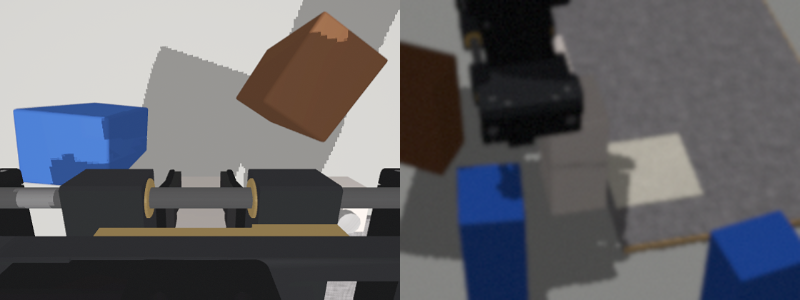

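The weight is still upright. In the wrist view it sits centred between the fingers at about (203,213), and the blue and brown blocks are clear. Now the push.

>>> carry_out --dr '[[0, 0, 0], [0, 0, 0], [0, 0, 0], [0, 0, 0], [0, 0, 0], [0, 0, 0], [0, 0, 0], [0, 0, 0], [0, 0, 0], [0, 0, 0]]' --translation '[[0.5, -0.02, 0], [1, -0.05, 0], [1.5, -0.07, 0], [2, -0.09, 0], [2.4, -0.11, 0], [2.8, -0.13, 0], [3.2, -0.14, 0], [3.6, -0.16, 0], [4, -0.18, 0], [4.0, -0.18, 0]]' --grip '[0.35, 0.35, 0.35, 0.35, 0.35, 0.35, 0.35, 0.35, 0.35, 0.35]'

```text
time: 2.92
position: [0.5519, -0.0722, 0.0877]
tool_rot: [0.023, 1.0, -0.0, 0.002]
ft_force: [-0.5, -0.3, -0.8]
grip_width: 0.0308
```

```bash
python3 - <<'E'
from h import *
a=robot.camera("scene");b=robot.camera("side")
cv2.imwrite("pics/f.png",np.hstack([cv2.resize(a["color"][120:270,180:380],(400,300)),cv2.resize(b["color"][150:300,200:400],(400,300))]))
print(robot.get_obs()["ft_force"],robot.get_obs()["position"])
E
```

```text
[-0.3361592  -0.15146237  0.4563278 ] [ 0.55069109 -0.07190077  0.08740744]
```

View pics/f.png

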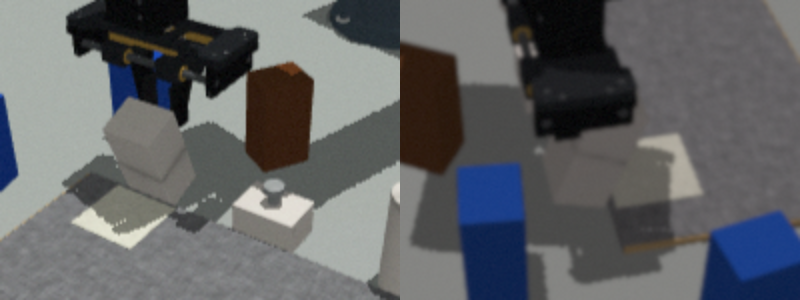

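The weight is tilting straight over the edge at about 20°, with the slab untouched. I'll keep going.

>>> carry_out --dr '[[0, 0, 0], [0, 0, 0], [0, 0, 0], [0, 0, 0], [0, 0, 0], [0, 0, 0], [0, 0, 0], [0, 0, 0], [0, 0, 0], [0, 0, 0], [0, 0, 0], [0, 0, 0], [0, 0, 0], [0, 0, 0]]' --translation '[[0.4, -0.02, 0], [0.8, -0.04, 0], [1.2, -0.05, 0], [1.6, -0.07, 0], [2, -0.09, 0], [2.4, -0.11, 0], [2.8, -0.13, 0], [2.8, -0.13, 0], [2.8, -0.13, 0], [2.8, -0.13, 0], [2.8, -0.13, 0], [2.8, -0.13, 0], [2.8, -0.13, 0], [2.8, -0.13, 0]]' --grip '[0.35, 0.35, 0.35, 0.35, 0.35, 0.35, 0.35, 0.35, 0.35, 0.35, 0.35, 0.35, 0.35, 0.35]'

```text
time: 4.18
position: [0.5779, -0.0731, 0.0876]
tool_rot: [0.023, 1.0, 0.0, -0.0]
ft_force: [-0.1, 0.4, -0.5]
grip_width: 0.0305
```

```bash
python3 - <<'E'
from h import *
a=robot.camera("scene");b=robot.camera("side")
cv2.imwrite("pics/g.png",np.hstack([cv2.resize(a["color"][120:270,180:380],(400,300)),cv2.resize(b["color"][150:300,200:400],(400,300))]))
print(robot.get_obs()["ft_force"],robot.get_obs()["position"])
E
```

```text
[-0.60401416 -0.16084598  0.40603455] [ 0.57794365 -0.0730773   0.08760494]
```

View pics/g.png

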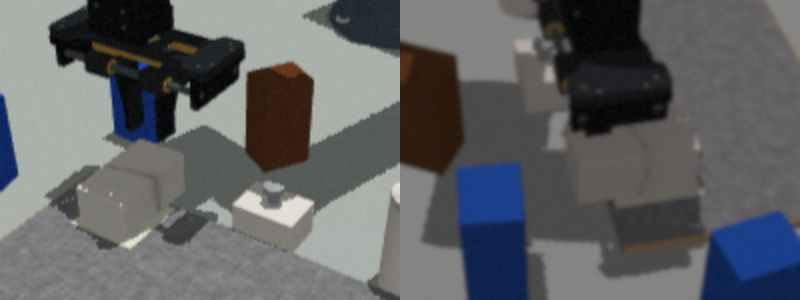

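It has fallen and lies across the blotter. I'll retract the arm up and back, then measure.

>>> carry_out --dr '[[0, 0, 0], [0, 0, 0], [0, 0, 0], [0, 0, 0], [0, 0, 0], [0, 0, 0], [0, 0, 0], [0, 0, 0], [0, 0, 0], [0, 0, 0]]' --translation '[[0, 0, 2.5], [0, 0, 5], [0, 0, 8], [-2, 0, 11], [-5, 0, 14], [-8, 0, 16], [-11, 0, 18], [-14, 0, 18], [-14, 0, 18], [-14, 0, 18]]' --grip '[0.35, 0.35, 0.35, 0.35, 0.35, 0.35, 0.35, 0.35, 0.35, 0.35]'

```text
time: 5.12
position: [0.4368, -0.0728, 0.2681]
tool_rot: [0.023, 1.0, -0.0, 0.0]
ft_force: [0.4, -0.2, -0.8]
grip_width: 0.0309
```

```bash
python3 - <<'E'
from h import *
import pickle
a=robot.camera("scene");b=robot.camera("side");pickle.dump((a,b),open("end.pkl","wb"))
cv2.imwrite("pics/i.png",np.hstack([cv2.resize(a["color"][150:280,200:330],(400,400),interpolation=2),cv2.resize(b["color"][180:280,240:370],(400,400),interpolation=2)]))
print(robot.get_obs()["position"])
print("col top now",ray(a,(390,217),.11)[:2])
o=pickle.load(open("ab.pkl","rb"))[0]["color"].astype(int)
d=np.abs(a["color"].astype(int)-o).sum(2)
print("diff col",(d[200:275,360:410]>60).sum(),"slab",(d[205:245,297:340]>60).sum())
E
```

```text
[ 0.43895032 -0.0734042   0.26779236]
col top now [0.57565637 0.21559855]
diff col 585 slab 390
```

View pics/i.png

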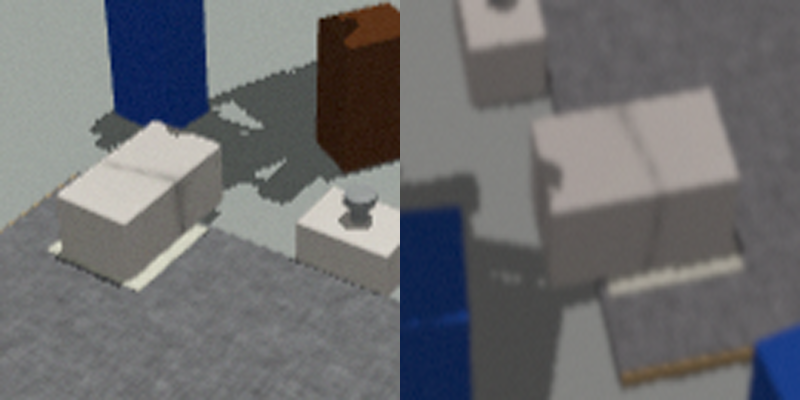

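It lies flat with an even blotter margin on both sides. The scene top corners are (57,198), (155,122), (222,145), (125,223) and the side ones are (535,120), (712,88), (738,178), (550,213). I'll check its yaw and overhang.

```bash
python3 - <<'E'
from h import *
import pickle
a,b=pickle.load(open("end.pkl","rb"));s=.325
A=np.array([ray(a,(200+u*s-.35,150+v*s-.35),.06)[:2] for u,v in((155,122),(57,198),(125,223),(222,145))])
B=np.array([ray(b,(240+(u-400)*s-.35,180+v/4-.35),.06)[:2] for u,v in((550,213),(738,178),(712,88),(535,120))])
n=np.array([1,-.045])
for X in(A,B):
    d=X[1]+X[2]-X[0]-X[3];print(X.round(3).tolist(),"centre",X.mean(0).round(4),"yaw",np.degrees(np.arctan2(d[1],d[0])).round(2),"overhang",.5869-(X[0]+X[3])[0]/2)
o=pickle.load(open("ab.pkl","rb"))
for n,p in dict(col=(365,205,48,68,0),slab=(308,207,20,14,0),colS=(244,100,32,60,1)).items():
    x,y,w,h,i=p;g=lambda c:c[i]["color"]
    r=cv2.matchTemplate(g((a,b))[y-8:y+h+8,x-8:x+w+8],g(o)[y:y+h,x:x+w],cv2.TM_CCOEFF_NORMED);print(n,cv2.minMaxLoc(r)[1::2],"(8,8)=unmoved")
E
```

```text
[[0.562, -0.1], [0.671, -0.103], [0.67, -0.048], [0.564, -0.042]] centre [ 0.6169 -0.0731] yaw -2.58 overhang 0.023882985115986077
[[0.557, -0.103], [0.666, -0.108], [0.671, -0.049], [0.563, -0.045]] centre [ 0.6143 -0.0762] yaw -2.68 overhang 0.0266087741679073
col (0.7945936918258667, (8, 8)) (8,8)=unmoved
slab (0.7314069271087646, (8, 8)) (8,8)=unmoved
colS (0.9983931183815002, (8, 8)) (8,8)=unmoved
```

Yaw matches the edge normal (-2.6°), the overhang is about 25 mm, and the bystanders haven't moved. Handing in.

```bash
python3 -c "
from rig import robot
print(robot.hand_in())"
```

```text
the job is handed in; nothing more can be done
None
```

The marble weight now lies flat across the blotting paper, and the job is handed in. I pushed it near the top with the partly open fingers until it pivoted over the board edge. The fingers then stopped while it fell, and the arm pulled back clear of everything. The last move ended at 5.1 s on the robot's clock.

**Last checks, from two cameras:**
- **Direction:** the weight points at -2.6° and -2.7°, against -2.6° measured for straight away from the edge.
- **Overhang:** the foot overhangs the edge by 24 mm and 27 mm, within the expected 10–30 mm.
- **Centring:** the blotting paper shows an even margin on the sides of the weight that could be seen.
- **Column and slab:** image matching found both at exactly their original positions. The match was weaker in the scene camera (0.73–0.79), probably because the arm's shadow had moved. The side camera gave 0.998 for the column; the slab was only matched in the scene view.

No check failed. The two views disagreed by about 3 mm on the weight's centre, close to the calibration error.

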